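# Turn the accessory carousel to the front and restock its orange cup

## Robot

A 7-joint arm with a two-finger parallel gripper is mounted at the origin on the work surface. World frame = base frame: x ahead of the robot, y to its left, z up, the work surface at z = 0. Lengths are in m, angles in rad, forces in N, time in s.
With the tool pointing down it reaches from about 0.425 to 0.95 m from the base axis. Payload 4.7 kg.
Tool frame: the origin (TCP) lies between the finger pads; the fingertips stand 8 mm ahead of it and the grasp point (between the pads) lies 11 mm behind it (manip.tips_ahead is the z of the fingertips in the tool frame, in m); z points along the fingers, y is the line along which they close (so a half turn about z gives the same grasp; the last joint's range is limited). The gripper opens to 85 mm and grips with 20 to 120 N. Pads are 22 mm wide; open, the fingers measure 114 mm over their backs; the gripper's body (76 mm by 85 mm) begins 54 mm behind the grasp point. The pads swing forward as they close: fully open they stand 13 mm farther back than shut.
Start: joints at [-1.198, 0.469, -0.049, 1.532, 0.024, 1.141, -0.082], TCP at [0.264, 0.621, 0.239] pointing down, gripper open.
Joint ranges: [-2.59, 2.59], [-0.33, 1.99], [-1.39, 1.29], [0.1, 2.45], [-1.04, 4.18], [0.21, 1.99], [-2.66, 2.66]. Speed limits (rad/s): [2.57, 2.57, 3.14, 3.14, 3.14, 3.14, 3.14].

## Interface

Orientations are given as a rotation vector (axis times angle).
In Python, from plant import manip gives the robot as it stands.
- The arm moves only by the shell command python3 -m creep 'ROWS' [FORCE]. ROWS is JSON, a list of rows, each a list of 3 entries, a list of its own where there are three numbers: the closure, from 0 (fully open) to 1 (shut), then the shift along the world's x, y, z in cm, then the turn, a rotation vector about the world's x, y, z in degrees. A call has 1 to 12 rows; each row shifts and turns the commanded pose from where the row before left it; what a row does not reach is not made up. A row lasts 1/12 s, in which the tool goes at most 41.7 mm and 7.16 degrees, less where a joint would pass 70% of its speed; a pose out of reach is approached as far as the arm can. A call is refused whole if a number of a shift passes 4.17 or a number of a turn 7.16, either way. A call with a gripper value outside its range is refused whole. The fingers move at their own pace and stop on an object; FORCE is the grip in N (left out, the last holds). Time passes only in rows, so rows that do not move let the fingers close. It gives the time, the measured TCP pose, the force, the opening and the grip force at its end, in the units of the state.
- manip.sense(): the state, without advancing time (a new reading comes with each control period).
- manip.capture(name): name is "side" or "top" or "wrist"; returns a dict with "frame" (384x512x3 uint8, red, green, blue), "camera_matrix" (3x3 intrinsics, pixels), "rvec" (rotation vector, rad) and "tvec" (3), from world to camera coordinates, as OpenCV has them. Camera axes: x right, y down, z forward; pixel columns grow to the right and rows downward; lengths in m; the calibration is good to about 2 mm. A picture is of the moment at which its call begins. There is no depth.
- manip.job_done(): hands the job in; it is judged then, once.
The state is a dict: "t": time; "joints": joint angles; "qd": joint speeds; "joint_efforts": joint torques, N m; "position": TCP position; "ee_rot": TCP orientation; "ft_force": force on the tool from outside, world axes, zero at the start; "moment": the same for the moment, N m; "width": finger opening in m; "grip_force": force on a finger pad.
Only numpy, scipy, OpenCV 4.12 (cv2) and the standard library are available. Lean on these libraries where they do the work, as an engineer would, in place of code of your own. Each camera call takes 0.05 s, during which the arm holds its last target. There are 200 camera calls.

## Task

Turn the carousel by pressing gently down on its black rubber grip ring and dragging the ring round, never pushing on the cups, until the empty orange cup stands over the orange pointer, and take your hand off. Only then fetch the jar with the orange lid, set it down upright, without dropping it, fully into the orange cup, and let go, with the cup still at the pointer. Leave the grey-lidded jar, the battery pack and the small grinder where they are.

Things in the scene. Friction and masses are not known exactly. Their poses are not given: they have to be found in the camera images.
- stand: fixed round foot of the carousel, dark steel, radius 95 mm, 18 mm high, on the bench. Origin on the turning axis at bench height, z up. Its -x axis (roughly towards the robot) is the front. The turntable is braked: it takes about 0.36 N m, some 3 N along the grip ring, to turn, and stays where it is left. Fingers may load any part of the carousel with at most 20 N.
- pointer_tip (a point): tip of the fixed orange pointer, a strip 22 mm wide and 6 mm high that sticks out from the stand along its -x to 188 mm from the turning axis; this point is on its upper face
- deck_top (a point): on the turning axis, 50 mm above the bench: centre of the top of the wooden deck, radius 104 mm. Round it lies the black rubber grip ring, a flat level band from radius 104 to 142 mm, turning with the deck. The ring's height is NOT measured and differs each time: its top is 2 to 20 mm below the deck's top. It is sprung: sinks 1 mm per 9 N after a preload of 3 N, at most 4 mm.
- carousel (a joint): angle of the turntable in rad, growing counter-clockwise seen from above, turning without end. At 0 (or 6.283) the orange cup stands exactly over the pointer; at q it lies in the stand's -x direction turned by q about the vertical. Pressing the grip ring with 10 to 14 N drags it without slipping.
- cups: five cups turning with the deck: each 59 mm across, 24 mm high, centres 68 mm from the axis, 72 degrees apart. Four grey cups hold short fixed jars, tops 34 mm above the deck; the orange cup, along this body's -x axis, is empty. Origin on the turning axis at the deck's top. Fingers must not push on the cups (at most a 4 N touch).
- orange_cup (a point): centre of the inner floor of the empty orange cup (53 mm above the bench): inner diameter 53 mm, 21 mm deep, rim 74 mm above the bench, wall 3 mm
- front_place (a point): fixed point where the orange cup's inner floor centre is when it stands over the pointer: 68 mm from the axis along the stand's -x, 53 mm above the bench
- jar_mid (a point): centre of the jar with the ORANGE lid, half-way up: upright round jar 44 mm in diameter, 75 mm tall, about 140 g, standing on the bench; its origin is 37.5 mm above its underside. Seated in the cup it is 90.5 mm above the bench.
- jar: the same jar with the orange lid; origin at the centre of its underside, z along its axis
- grey_jar_mid (a point): centre, half-way up, of the same kind of jar but with a GREY lid (bystander), 44 mm in diameter, 75 mm tall, near the orange-lidded one
- battery: black and orange battery pack (bystander), 75 x 105 x 62 mm, origin at the centre of its underside
- grinder: small black pen grinder lying on the bench (bystander), 26 mm thick, about 200 mm long along its y, origin at the centre of its underside
Things that resemble listed ones, but are neither listed nor needed, are in the scene too. Leave any green or yellow look-alike of the jar alone.

How it is judged:
On the way:
1. the orange cup stands over the pointer (within 5 degrees), at rest and untouched by the fingers, while the orange-lidded jar still stands where it was ((value of joint carousel between -0.09 and 0.09 rad or value of joint carousel between 6.193 and 6.373 rad) and velocity of joint carousel between -0.05 and 0.05 rad/s and contact force between the fingers and stand below 0.1 N and distance of jar_mid from where it was at the start of the episode below 0.02 m), for 0.2 s.
At the end, for the whole second after the job is handed in: The orange cup is over the pointer (carousel angle within 0.09 rad, 5 degrees, of the front) and the orange-lidded jar stands upright (within 0.1 rad) on the floor of the orange cup (centre within 7 mm of the cup's axis and 85 to 95.5 mm above the bench), at rest and released ((value of joint carousel between -0.09 and 0.09 rad or value of joint carousel between 6.193 and 6.373 rad) and horizontal distance between jar_mid and orange_cup below 0.007 m and height (world z) of jar_mid between 0.085 and 0.0955 m and angle between jar's own z axis and vertical below 0.1 rad and linear speed of jar below 0.02 m/s and contact force between the fingers and jar below 0.1 N); the robot touches nothing.
It fails at once if fingers press or push the carousel with more than 20 N (contact force between the fingers and stand above 20 N).
It fails at once if fingers push on the cups with more than 4 N (contact force between the fingers and cups above 4 N).
It fails at once if the orange-lidded jar is dropped or knocked (moves faster than 0.5 m/s out of the fingers) (linear speed of jar above 0.5 m/s and contact force between the fingers and jar below 0.1 N).
It fails at once if the orange-lidded jar is tipped over (angle between jar's own z axis and vertical above 0.7 rad).
It fails at once if a bystander is moved more than 25 mm (distance of any of grey_jar_mid, battery, grinder from where it was at the start of the episode above 0.025 m).
It also fails if it takes over 72 s, if anything falls off the work surface, if the arm or the gripper's body presses on something with over 40 N, if the wrist force passes 120 N, or if a joint passes its speed limit or range.

## Working session

There is one attempt and no reset: what is moved stays moved. The work goes in short steps, Python scripts to look and compute and a shell command to move; the robot and the scene stay as the last step left them, time stands still between calls to the robot, and variables do not carry over. Pictures are saved under pics/ and viewed, at most 10 in all, crops included, and the job is handed in when it is done.

```bash
mkdir -p pics; ls
python3 - <<'E'
from plant import manip
import cv2
s=manip.sense(); print({k:s[k] for k in('t','position','ee_rot','ft_force','width')}, manip.tips_ahead)
for n in('side','top'):
    c=manip.capture(n); cv2.imwrite(f'pics/{n}0.png',c['frame'][:,:,::-1]); print(n,c['camera_matrix'],c['rvec'],c['tvec'])
E
```

```text
pics
{'t': 0.0, 'position': array([0.26369568, 0.62074027, 0.23824743]), 'ee_rot': array([-6.26732368e-01, -3.07809972e+00,  3.06460177e-03]), 'ft_force': array([-0.28658159,  1.02127382,  0.93026673]), 'width': 0.08578589012827655} 0.008
side [[481.54207399   0.         254.48646182]
 [  0.         481.54207399 191.65980239]
 [  0.           0.           1.        ]] [ 2.17228562 -0.29896077  0.13259974] [-0.4754693   0.15904047  1.12478146]
top [[394.3559622    0.         251.46736868]
 [  0.         394.3559622  191.41349254]
 [  0.           0.           1.        ]] [ 2.17109862 -2.14642508  0.12554542] [0.00527739 0.54373892 1.17132965]
```

View pics/top0.png

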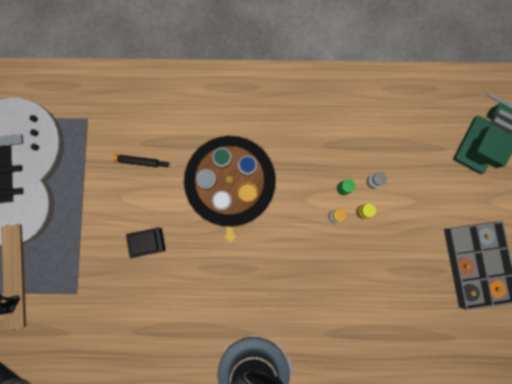

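View pics/side0.png

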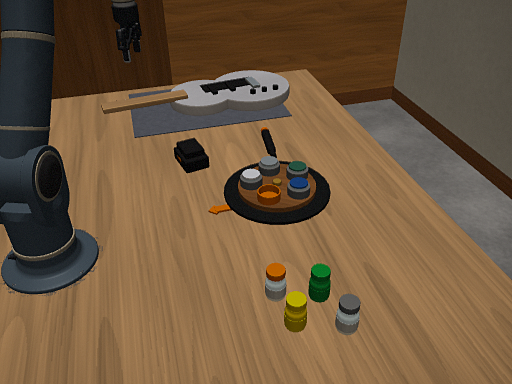

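The top view shows the carousel at about (229,181), the pointer at (230,233) and the orange cup at (248,192). The orange-lidded jar is at (338,215), with yellow at (367,211), green at (346,187) and grey at (377,180). The battery pack (146,242) and grinder (142,160) are on the left. The side view agrees: orange cup at (268,194), orange lid at (276,271).

```bash
cat > h.py <<'E'
import numpy as np, cv2
from plant import manip
def cast(c,uv,z):
    R=cv2.Rodrigues(np.array(c['rvec'],float))[0]; C=-R.T@np.array(c['tvec']).ravel()
    p=cv2.undistortPoints(np.array(uv,float).reshape(-1,1,2),c['camera_matrix'],None)[:,0]
    d=np.c_[p,np.ones(len(p))]@R
    return C+d*((z-C[2])/d[:,2])[:,None]
def blobs(c,h0,h1,s=130,v=60,amin=8):
    hsv=cv2.cvtColor(c['frame'],cv2.COLOR_RGB2HSV)
    m=cv2.inRange(hsv,(h0,s,v),(h1,255,255))
    n,l,st,ce=cv2.connectedComponentsWithStats(m)
    return [(st[i,4],ce[i].round(1),st[i,:4],l==i) for i in range(1,n) if st[i,4]>=amin]
E
python3 - <<'E'
from h import *
c=manip.capture('top')
f=c['frame']; g=f.max(2).astype(int)
m=(g<40).astype(np.uint8)
n,l,st,ce=cv2.connectedComponentsWithStats(m)
for i in range(1,n):
    if st[i,4]>40: print('dark',st[i],ce[i].round(1))
i=l[181,190]; 
k=(l==i).astype(np.uint8); cs,_=cv2.findContours(k,cv2.RETR_EXTERNAL,cv2.CHAIN_APPROX_NONE)
co=max(cs,key=len)[:,0]
for z in (.03,.04,.048):
    p=cast(c,co,z); (x,y),r=cv2.minEnclosingCircle(p[:,:2].astype(np.float32)); 
    e=cv2.fitEllipse(p[:,:2].astype(np.float32)*1000); print('ring',z,x,y,r,e)
for a,ce,bb,_ in blobs(c,5,25,170,120):
    print(a,ce,bb,[cast(c,[ce],z)[0][:2].round(4) for z in(.006,.053,.074,.075)])
s=manip.capture('side')
for a,ce,bb,_ in blobs(s,5,16,200,120):
    print('s',a,ce,bb,[cast(s,[ce],z)[0][:2].round(4) for z in(.006,.053,.067,.074)])
E
```

```text
dark [467 130  32  36 284] [478.8 151.8]
dark [ 185  137   89   88 2249] [229.8 182.5]
dark [  0 147  22  54 658] [  6.1 174.9]
dark [138 159  24   7  41] [152.  161.4]
dark [496 225   9  22 102] [500.2 235.2]
dark [159 229   5  21  42] [161.2 238.6]
dark [472 228   7  22  81] [475.  238.9]
dark [153 230   6  20  47] [155.6 239.3]
dark [446 230  18  77 245] [454.8 269.5]
dark [502 251  10  23 119] [506.1 262.1]
dark [477 255   8  22  85] [480.4 265.4]
dark [507 278   5  23  60] [509.9 286. ]
dark [482 282   9  23  99] [485.9 293.2]
dark [  0 295  18  19 192] [  7.4 304.4]
dark [233 360  49  24 728] [256.  372.8]
dark [  0 364  19  19 183] [  5.9 374. ]
ring 0.03 0.5780866742134094 0.07988102734088898 0.1371593177318573 ((578.0303344726562, 79.90939331054688), (270.4661560058594, 270.6647033691406), 127.38352966308594)
ring 0.04 0.5766066312789917 0.07927557080984116 0.1360149085521698 ((576.5508422851562, 79.30370330810547), (268.2077331542969, 268.40460205078125), 127.38497161865234)
ring 0.048 0.5754227042198181 0.07879114896059036 0.13509933650493622 ((575.3673095703125, 78.819145
[... 920 characters left out ...]
2 288.4] [491 281  14  16] [array([ 0.2596, -0.7356]), array([ 0.265, -0.707]), array([ 0.2674, -0.6942]), array([ 0.2676, -0.6936])]
s 12 [263.5 128. ] [261 127   6   4] [array([0.6523, 0.4704]), array([0.628 , 0.3852]), array([0.6207, 0.3598]), array([0.6171, 0.3471])]
s 135 [268.4 192. ] [257 184  24  14] [array([0.5622, 0.1091]), array([0.5433, 0.046 ]), array([0.5377, 0.0272]), array([0.5349, 0.0178])]
s 108 [218.8 208.2] [209 204  21  10] [array([0.4162, 0.0758]), array([0.4063, 0.0147]), array([ 0.4034, -0.0035]), array([ 0.4019, -0.0126])]
s 201 [275.4 269.1] [266 263  20  14] [array([ 0.4924, -0.1806]), array([ 0.4778, -0.226 ]), array([ 0.4735, -0.2395]), array([ 0.4713, -0.2463])]
```

```bash
python3 -m creep '[[1,[1.4,-3.1,0.1],[0,0,-2]],[1,[1.4,-3.1,0.1],[0,0,-2]],[1,[1.4,-3.1,0.1],[0,0,-2]],[1,[1.4,-3.1,0.1],[0,0,-2]],[1,[1.4,-3.1,0.1],[0,0,-2]],[1,[1.4,-3.1,0.1],[0,0,-2]],[1,[1.4,-3.1,0.1],[0,0,-2]],[1,[1.4,-3.1,0.1],[0,0,-2]],[1,[1.4,-3.1,0.1],[0,0,-2]],[1,[1.4,-3.1,0.1],[0,0,-2]],[1,[1.4,-3.1,0.1],[0,0,-2]],[1,[1.4,-3.1,0.1],[0,0,-2]]]' 30
python3 -m creep '[[1,[1.4,-3.1,0.2],[0,0,-2]],[1,[1.4,-3.1,0.2],[0,0,-2]],[1,[1.4,-3.1,0.2],[0,0,-2]],[1,[1.4,-3.1,0.2],[0,0,-2]],[1,[1.4,-3.1,0.2],[0,0,-2]],[1,[1.4,-3.1,0.2],[0,0,-2]],[1,[1.4,-3.1,0.2],[0,0,-2]],[1,[0,0,0],[0,0,0]],[1,[0,0,0],[0,0,0]]]'
python3 - <<'E'
from h import *
c=manip.capture('wrist'); cv2.imwrite('pics/w1.png',c['frame'][:,:,::-1])
s=manip.sense(); print(s['t'],s['position'],s['ee_rot'],s['ft_force'])
R=cv2.Rodrigues(np.array(c['rvec']))[0]; print(-R.T@np.ravel(c['tvec']),R[2],c['camera_matrix'][0])
E
```

```text
t: 1.2
position: [0.4322, 0.2476, 0.2514]
ee_rot: [-1.256, -2.88, -0.0]
ft_force: [-0.7, 0.6, 0.3]
width: -0.0001
grip_force: 0.0
t: 1.95
position: [0.5303, 0.0301, 0.2654]
ee_rot: [1.601, 2.703, -0.0]
ft_force: [-0.5, 0.2, -0.5]
width: -0.0003
grip_force: 0.0
2.0 [0.52977603 0.03208012 0.26512278] [-1.59603217e+00 -2.70521350e+00 -1.12755677e-04] [0.17067896 0.23266055 0.04920515]
[0.49387935 0.09717726 0.40139735] [ 0.14357259 -0.26273133 -0.95412743] [269.11800312   0.         256.53560049]
```

View pics/w1.png

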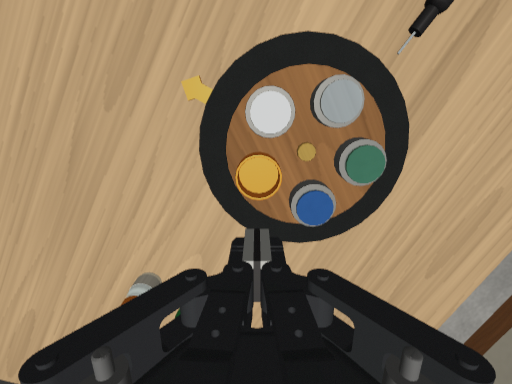

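The wrist view shows the whole carousel: ring centred near (304,137), orange cup at (258,176), knob at (307,152), pointer tip near (183,88). The orange-lidded and grey jars are at the lower left.

```bash
cat > car.py <<'E'
from h import *
def measure():
    c=manip.capture('wrist'); f=c['frame']
    m=(f.max(2)<45).astype(np.uint8); m[228:]=0
    n,l,st,_=cv2.connectedComponentsWithStats(m); i=1+np.argmax(st[1:,4]); k=(l==i).astype(np.uint8)
    cs,_=cv2.findContours(k,cv2.RETR_CCOMP,cv2.CHAIN_APPROX_NONE); cs=sorted(cs,key=len)[::-1]
    for name,co,zs in(('outer',cs[0],(.03,.035,.04,.045,.05)),('inner',cs[1],(.05,))):
        co=co[:,0]; co=co[co[:,1]<222]
        for z in zs:
            p=cast(c,co,z)[:,:2]; e=cv2.fitEllipse((p*1000).astype(np.float32)); print(name,z,np.round(e[0],1),np.round(e[1],1)/2)
        ax=np.array(e[0])/1000
    B=blobs(c,10,27,180,90,40)
    for a,ce,bb,mk in B:
        ys,xs=np.nonzero(mk); h=cv2.convexHull(np.c_[xs,ys].astype(np.int32))[:,0]
        print(a,ce,bb)
        if a>400:
            p=cast(c,h,.074)[:,:2]; e=cv2.fitEllipse((p*1000).astype(np.float32)); print(' cup@.074',np.round(e[0],1),np.round(e[1],1)/2); cup=np.array(e[0])/1000
            d=cup-ax; print(' ang',np.degrees(np.arctan2(-d[1],-d[0])),np.linalg.norm(d))
        if 40<a<3000:
            p=cast(c,np.c_[xs,ys],.006)[:,:2]; d=p-ax; r=np.linalg.norm(d,axis=1); 
            print(' r',r.min(),r.max(),'mean ang',np.degrees(np.arctan2(-d[:,1].mean(),-d[:,0].mean())), 'tip',p[r.argmax()])
    return c
if __name__=='__main__': measure()
E
python3 car.py
```

```text
Traceback (most recent call last):
  File "car.py", line 23, in <module>
    if __name__=='__main__': measure()
                             ~~~~~~~^^
  File "car.py", line 7, in measure
    for name,co,zs in(('outer',cs[0],(.03,.035,.04,.045,.05)),('inner',cs[1],(.05,))):
                                                                       ~~^^^
IndexError: list index out of range
```

```bash
sed -i 's/m\[228:\]=0/m[228:]=1/' car.py; python3 car.py
```

```text
outer 0.03 [576.8  79.3] [141.75 142.05]
outer 0.035 [575.7  79.6] [139.85 140.15]
outer 0.04 [574.5  79.8] [137.95 138.2 ]
outer 0.045 [573.4  80.1] [136.  136.3]
outer 0.05 [572.3  80.4] [134.1 134.4]
inner 0.05 [576.5  79.3] [104.5  105.85]
507 [257.8 181.9] [235 155  46  48]
 cup@.074 [535.8  24.5] [29.2 31. ]
 ang 53.40782063973583 0.06820373241345568
 r 0.041603691385712245 0.11441165689663138 mean ang 68.622398062786 tip [ 0.52916542 -0.0248941 ]
```

Run:
```python
from h import *
c=manip.capture('wrist'); hsv=cv2.cvtColor(c['frame'],cv2.COLOR_RGB2HSV); print(hsv[88,184:212:4].tolist(),hsv[60,150].tolist())
m=cv2.inRange(hsv,(10,165,160),(30,255,255)); m[:,:170]=0;m[:,222:]=0;m[:70]=0;m[112:]=0
n,l,st,ce=cv2.connectedComponentsWithStats(m); i=1+np.argmax(st[1:,4]); print(st[i],ce[i])
ys,xs=np.nonzero(l==i); p=cast(c,np.c_[xs,ys],.006)[:,:2]; ax=np.array([.5767,.0793]); d=p-ax; r=np.linalg.norm(d,axis=1)
a=np.degrees(np.arctan2(-d[:,1],-d[:,0])); print(r.min(),r.max(),p[r.argmax()],'mean',a.mean())
for lo in np.arange(.12,.19,.008):
    k=(r>=lo)&(r<lo+.008)
    if k.any(): print(lo.round(3),k.sum(),a[k].min().round(2),a[k].max().round(2),((a[k].min()+a[k].max())/2).round(2))
```

```text
[[22, 159, 207], [22, 156, 207], [22, 156, 208], [22, 153, 208], [22, 152, 208], [22, 147, 205], [17, 94, 179]] [17, 96, 176]
[199  80   1   1   1] [199.  80.]
0.17027500031629017 0.17027500031629017 [0.40696139 0.0928048 ] mean -4.549001775796025
0.168 1 -4.55 -4.55 -4.55
```

```bash
cat > ptr.py <<'E'
from h import *
def ptr(c,ax):
    hsv=cv2.cvtColor(c['frame'],cv2.COLOR_RGB2HSV)
    m=cv2.inRange(hsv,(19,125,170),(30,255,255)); ys,xs=np.nonzero(m); p=cast(c,np.c_[xs,ys],.006)[:,:2]; d=p-ax; r=np.linalg.norm(d,axis=1)
    a=np.degrees(np.arctan2(-d[:,1],-d[:,0])); g=(r>.142)&(r<.2)&(abs(a)<30); p,r,a=p[g],r[g],a[g]
    print(len(p),r.max(),p[r.argmax()],a[r.argmax()],'mean',a.mean())
    for lo in np.arange(.142,.19,.008):
        k=(r>=lo)&(r<lo+.008)
        if k.any(): print(lo.round(3),k.sum(),a[k].min().round(2),a[k].max().round(2),((a[k].min()+a[k].max())/2).round(2),a[k].mean().round(2))
if __name__=='__main__': ptr(manip.capture('wrist'),np.array([.5767,.0793]))
E
python3 ptr.py
```

```text
523 0.18910784859391755 [0.38761572 0.0763142 ] 0.9046738492277903 mean 0.8344675774030902
0.142 29 -3.27 4.99 0.86 0.53
0.15 101 -3.3 4.95 0.82 0.82
0.158 98 -3.05 4.84 0.89 0.82
0.166 145 -5.06 6.73 0.84 0.87
0.174 114 -4.2 5.9 0.85 0.87
0.182 36 -1.04 2.71 0.83 0.89
```

```bash
python3 -m creep '[[1,[2.5,-1.6,0],[0,0,-3]],[1,[2.5,-1.6,0],[0,0,0]],[1,[2.5,-1.6,0],[0,0,0]],[1,[2.5,-1.6,0],[0,0,0]],[1,[0.1,0.1,-3.2],[0,0,0]],[1,[0,0,-3.2],[0,0,0]],[1,[0,0,-3.2],[0,0,0]],[1,[0,0,-3.2],[0,0,0]],[1,[0,0,-3.2],[0,0,0]],[1,[0,0,-2.8],[0,0,0]],[1,[0,0,0],[0,0,0]],[1,[0,0,0],[0,0,0]]]'
python3 -c "
from plant import manip
s=manip.sense();print(s['position'],s['ee_rot'],s['ft_force'])"
```

```text
t: 3.2
position: [0.63, -0.0296, 0.0763]
ee_rot: [-1.662, -2.663, 0.002]
ft_force: [0.8, 0.4, 1.0]
width: -0.0
grip_force: 0.0
[ 0.63001569 -0.02955679  0.07627362] [-1.66157072e+00 -2.66284685e+00  2.25990501e-03] [0.82893773 0.35144861 0.95081632]
```

```bash
python3 -m creep '[[1,[0,0,-0.3],[0,0,0]],[1,[0,0,-0.3],[0,0,0]],[1,[0,0,-0.3],[0,0,0]],[1,[0,0,-0.3],[0,0,0]],[1,[0,0,0],[0,0,0]]]'
python3 -m creep '[[1,[0,0,-0.3],[0,0,0]],[1,[0,0,-0.3],[0,0,0]],[1,[0,0,-0.3],[0,0,0]],[1,[0,0,-0.2],[0,0,0]],[1,[0,0,0],[0,0,0]],[1,[0,0,0],[0,0,0]]]'
```

```text
t: 3.62
position: [0.6309, -0.0306, 0.0656]
ee_rot: [1.665, 2.664, 0.001]
ft_force: [-0.4, 0.3, -1.1]
width: -0.0001
grip_force: 0.0
t: 4.12
position: [0.6308, -0.0307, 0.0541]
ee_rot: [-1.665, -2.664, 0.0]
ft_force: [-0.7, 0.5, -0.0]
width: -0.0001
grip_force: 0.0
```

```bash
python3 -m creep '[[1,[0,0,-0.1],[0,0,0]],[1,[0,0,-0.1],[0,0,0]],[1,[0,0,-0.1],[0,0,0]],[1,[0,0,-0.1],[0,0,0]],[1,[0,0,-0.1],[0,0,0]],[1,[0,0,-0.1],[0,0,0]],[1,[0,0,-0.1],[0,0,0]],[1,[0,0,0],[0,0,0]],[1,[0,0,0],[0,0,0]]]'
python3 - <<'E'
from h import *
print(manip.sense()['ft_force'],manip.sense()['position'])
E
```

```text
t: 4.87
position: [0.6309, -0.0307, 0.0472]
ee_rot: [-1.665, -2.664, 0.0]
ft_force: [0.5, 0.2, 1.0]
width: -0.0001
grip_force: 0.0
[0.51699519 0.15933324 0.95492754] [ 0.63087408 -0.03073319  0.04723722]
```

```bash
python3 -m creep '[[1,[0,0,-0.1],[0,0,0]],[1,[0,0,-0.1],[0,0,0]],[1,[0,0,-0.1],[0,0,0]],[1,[0,0,0],[0,0,0]],[1,[0,0,0],[0,0,0]]]'
```

```text
t: 5.28
position: [0.6309, -0.0307, 0.0442]
ee_rot: [-1.665, -2.664, 0.0]
ft_force: [0.4, 0.4, 0.3]
width: 0.0001
grip_force: 0.0
```

```bash
python3 -m creep '[[1,[0,0,-0.1],[0,0,0]],[1,[0,0,-0.05],[0,0,0]],[1,[0,0,0],[0,0,0]],[1,[0,0,0],[0,0,0]]]'
```

```text
t: 5.62
position: [0.6312, -0.0308, 0.0435]
ee_rot: [1.665, 2.664, 0.001]
ft_force: [-1.2, 0.4, 4.6]
width: -0.0
grip_force: 2.4
```

```bash
python3 -m creep '[[1,[0,0,-0.05],[0,0,0]],[1,[0,0,-0.05],[0,0,0]],[1,[0,0,0],[0,0,0]],[1,[0,0,0],[0,0,0]]]'
```

```text
t: 5.95
position: [0.6312, -0.0308, 0.043]
ee_rot: [1.665, 2.664, 0.001]
ft_force: [-3.0, 0.8, 8.4]
width: 0.0001
grip_force: 4.1
```

```bash
python3 -m creep '[[1,[0,0,-0.05],[0,0,0]],[1,[0,0,-0.05],[0,0,0]],[1,[0,0,0],[0,0,0]],[1,[0,0,0],[0,0,0]]]'
```

```text
t: 6.28
position: [0.6313, -0.0308, 0.0425]
ee_rot: [1.665, 2.664, 0.002]
ft_force: [-3.3, 0.5, 11.1]
width: -0.0003
grip_force: 5.7
```

Run:
```python
import numpy as np
A=np.array([.5767,.0793]); p=np.array([.6312,-.0308])-A
for k in range(1,20):
    a=np.radians(-3); R=np.array([[np.cos(a),-np.sin(a)],[np.sin(a),np.cos(a)]]); q=R@p; print(k,((q-p)*100).round(2),np.degrees(np.arctan2(q[1],q[0])).round(1)); p=q
```

```text
1 [-0.58 -0.27] -66.7
2 [-0.6  -0.24] -69.7
3 [-0.61 -0.21] -72.7
4 [-0.62 -0.18] -75.7
5 [-0.63 -0.14] -78.7
6 [-0.63 -0.11] -81.7
7 [-0.64 -0.08] -84.7
8 [-0.64 -0.04] -87.7
9 [-0.64 -0.01] -90.7
10 [-0.64  0.02] -93.7
11 [-0.64  0.06] -96.7
12 [-0.64  0.09] -99.7
13 [-0.63  0.12] -102.7
14 [-0.62  0.16] -105.7
15 [-0.61  0.19] -108.7
16 [-0.6   0.22] -111.7
17 [-0.59  0.25] -114.7
18 [-0.58  0.28] -117.7
19 [-0.56  0.31] -120.7
```

```bash
python3 -m creep '[[1,[-0.29,-0.13,0],[0,0,-1.5]],[1,[-0.29,-0.13,0],[0,0,-1.5]],[1,[-0.6,-0.24,0],[0,0,-3]],[1,[-0.61,-0.21,0],[0,0,-3]]]'
python3 - <<'E'
from h import *
from car import measure
s=manip.sense();print(s['position'],s['ft_force'])
E
```

```text
t: 6.62
position: [0.6168, -0.0371, 0.043]
ee_rot: [1.868, 2.518, 0.009]
ft_force: [2.1, 1.6, 7.1]
width: 0.0001
grip_force: 3.8
[ 0.61677966 -0.037134    0.04303878] [2.1472402  1.56409485 7.13677859]
```

```bash
python3 -m creep '[[1,[0,0,-0.05],[0,0,0]],[1,[0,0,-0.05],[0,0,0]],[1,[-0.62,-0.18,0],[0,0,-3]],[1,[-0.63,-0.14,0],[0,0,-3]],[1,[-0.63,-0.11,0],[0,0,-3]]]'
```

```text
t: 7.03
position: [0.5985, -0.0422, 0.0426]
ee_rot: [2.059, 2.363, 0.01]
ft_force: [3.5, 1.4, 10.1]
width: 0.0003
grip_force: 5.2
```

```bash
python3 -m creep '[[1,[-0.64,-0.08,-0.03],[0,0,-3]],[1,[-0.64,-0.04,0],[0,0,-3]],[1,[-0.64,-0.01,0],[0,0,-3]],[1,[-0.64,0.02,0],[0,0,-3]]]'
```

```text
t: 7.37
position: [0.5731, -0.0443, 0.0424]
ee_rot: [2.295, 2.133, 0.011]
ft_force: [3.0, -0.7, 11.7]
width: 0.0004
grip_force: 5.8
```

```bash
python3 car.py | grep -E 'cup|ang'
```

```text
r 0.2154291167426216 0.21842884048263578 mean ang -34.381861477644144 tip [0.44382373 0.09649388]
 cup@.074 [517.3  46.2] [27.85 32.75]
 ang -34.48743122135611 0.12942067886075556
 cup@.074 [518.   45.3] [14.15 19.1 ]
 ang -34.317448017585654 0.12830906616344154
 r 0.1514638587023978 0.19113860802411928 mean ang -27.16626548687306 tip [0.46271805 0.07559582]
```

```bash
python3 -m creep '[[1,[-0.64,0.06,0],[0,0,-3]],[1,[-0.64,0.09,0],[0,0,-3]],[1,[-0.63,0.12,0],[0,0,-3]],[1,[-0.62,0.16,0],[0,0,-3]]]'
```

```text
t: 7.75
position: [0.5477, -0.0412, 0.0423]
ee_rot: [2.506, 1.88, 0.011]
ft_force: [1.7, -2.1, 12.0]
width: 0.0001
grip_force: 6.2
```

```bash
python3 -m creep '[[1,[-0.61,0.19,0],[0,0,-3]],[1,[-0.6,0.22,0],[0,0,-3]],[1,[0,0,0],[0,0,0]]]'; python3 car.py | grep -E 'cup'
```

```text
t: 8.0
position: [0.5336, -0.0371, 0.0419]
ee_rot: [2.603, 1.749, 0.007]
ft_force: [-1.2, -4.0, 15.1]
width: 0.0001
grip_force: 7.5Traceback (most recent call last):
  File "car.py", line 23, in <module>
    if __name__=='__main__': measure()
                             ~~~~~~~^^
  File "car.py", line 10, in measure
    p=cast(c,co,z)[:,:2]; e=cv2.fitEllipse((p*1000).astype(np.float32)); print(name,z,np.round(e[0],1),np.round(e[1],1)/2)
                            ~~~~~~~~~~~~~~^^^^^^^^^^^^^^^^^^^^^^^^^^^^^
cv2.error: OpenCV(4.12.0) /io/opencv/modules/imgproc/src/shapedescr.cpp:361: error: (-201:Incorrect size of input array) There should be at least 5 points to fit the ellipse in function 'fitEllipseNoDirect'
```

```bash
cat > cup.py <<'E'
from h import *
A=np.array([.5767,.0793])
c=manip.capture('wrist')
for a,ce,bb,mk in sorted(blobs(c,8,27,180,90,150),key=lambda b:-b[0])[:3]:
    ys,xs=np.nonzero(mk); h=cv2.convexHull(np.c_[xs,ys].astype(np.int32))[:,0]
    p=cast(c,h,.074)[:,:2]; e=cv2.fitEllipse((p*1000).astype(np.float32)); d=np.array(e[0])/1000-A
    print(a,ce,np.round(e[0],1),np.round(e[1],1)/2,'ang',np.degrees(np.arctan2(-d[1],-d[0])).round(2),np.linalg.norm(d).round(4))
s=manip.sense(); print(s['t'],s['position'],s['ft_force'])
E
python3 cup.py
```

```text
10562 [68.8 73.7] [509.7  66.5] [27.7  32.65] ang 10.78 0.0682
1202 [58.3 80. ] [505.9  67.1] [ 9.75 16.1 ] ang 9.77 0.0718
338 [  7.8 152.8] [436.2 116.4] [ 9.4  75.45] ang -14.79 0.1454
8.1 [ 0.53365034 -0.03706251  0.04186216] [-1.45335031 -3.93130476 15.06871973]
```

```bash
python3 -m creep '[[1,[-0.59,0.25,0.05],[0,0,-3]],[1,[-0.58,0.28,0.03],[0,0,-3]],[1,[-0.56,0.31,0],[0,0,-3]],[1,[-0.18,0.11,0],[0,0,-1]],[1,[0,0,0],[0,0,0]]]'; python3 cup.py
```

```text
t: 8.52
position: [0.5141, -0.028, 0.0422]
ee_rot: [2.745, 1.517, 0.006]
ft_force: [-1.5, -4.6, 12.1]
width: -0.0002
grip_force: 6.5
10576 [69.  73.4] [508.6  78.1] [27.75 32.55] ang 1.0 0.0682
1124 [ 28.3 182.2] [462.6  61.3] [ 8.05 11.15] ang 8.97 0.1156
638 [55.2 78.7] [504.6  79.8] [ 9.35 15.4 ] ang -0.38 0.0721
8.5667 [ 0.51414391 -0.02793722  0.04220903] [-1.14517326 -4.51880143 12.88318689]
```

```bash
python3 -m creep '[[1,[0,0,0.2],[0,0,0]],[1,[0,0,0.4],[0,0,0]],[1,[0,0,1.0],[0,0,0]],[1,[0,0,2.5],[0,0,0]],[1,[0,0,3],[0,0,0]],[1,[0,0,3],[0,0,0]],[1,[0,0,3],[0,0,0]],[1,[0,0,3],[0,0,0]],[1,[0,0,3],[0,0,0]],[1,[0,0,3],[0,0,0]],[1,[0,0,0],[0,0,0]],[1,[0,0,0],[0,0,0]]]'; python3 cup.py;  python3 - <<'E'
from h import *
c=manip.capture('wrist'); cv2.imwrite('pics/w2.png',c['frame'][:,:,::-1])
E
```

```text
t: 9.57
position: [0.5128, -0.025, 0.263]
ee_rot: [2.747, 1.523, 0.006]
ft_force: [-0.3, -0.1, -1.1]
width: 0.0002
grip_force: 0.0
152 [188.1 104.6] [506.6  80.9] [25.85 26.35] ang -1.3 0.0701
9.6167 [ 0.51180478 -0.02487216  0.26154797] [-0.5720955   0.48245667 -0.68407807]
```

View pics/w2.png

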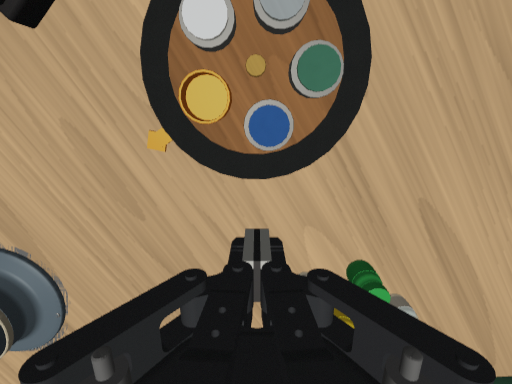

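The wrist view shows the cup at (205,97), lined up with the knob (256,65) and the pointer (158,139). I'll measure this again with a looser mask, and refine the jar position.

Run:
```python
from h import *
from ptr import ptr
A=np.array([.5767,.0793])
c=manip.capture('wrist'); ptr(c,A)
for a,ce,bb,mk in blobs(c,12,30,150,150,300):
    ys,xs=np.nonzero(mk); h=cv2.convexHull(np.c_[xs,ys].astype(np.int32))[:,0]
    p=cast(c,h,.074)[:,:2]; e=cv2.fitEllipse((p*1000).astype(np.float32)); d=np.array(e[0])/1000-A
    print('w',a,ce,np.round(e[0],1),np.round(e[1],1)/2,'ang',np.degrees(np.arctan2(-d[1],-d[0])).round(2),np.linalg.norm(d).round(4))
c=manip.capture('top'); f=c['frame']
hsv=cv2.cvtColor(f,cv2.COLOR_RGB2HSV)
for nm,h0,h1 in(('or',8,24),('yel',25,34),('grn',40,85)):
  for a,ce,bb,mk in blobs(c,h0,h1,165,90,40):
    if 320<ce[0]<400: print('top',nm,a,ce,bb,'lid@.075',cast(c,[ce],.075)[0].round(4),'bbox',cast(c,[bb[:2]+(bb[2:]-1)/2],.075)[0].round(4))
s=manip.capture('side')
for a,ce,bb,mk in blobs(s,5,16,200,120,100):
    if ce[1]>240:
        R=cv2.Rodrigues(np.array(s['rvec']))[0]
        print('side',a,ce,bb,[cast(s,[ce],z)[0].round(4) for z in(.06,.065,.07)])
```

```text
402 0.18930280395787225 [0.38741333 0.07682835] 0.748109417848434 mean 0.745054257970509
0.15 60 -3.21 4.8 0.8 0.94
0.158 90 -3.21 4.84 0.82 0.67
0.166 123 -4.96 6.68 0.86 0.73
0.174 98 -4.03 5.74 0.85 0.69
0.182 31 -1.1 2.57 0.74 0.82
w 686 [202.   96.1] [507.3  80.9] [29.05 29.65] ang -1.31 0.0694
w 390 [158.2 139.1] [433.5  70.6] [13.5  15.65] ang 3.46 0.1435
top or 41 [359.8 212.7] [357 206   8  12] lid@.075 [ 0.4795 -0.306   0.075 ] bbox [ 0.483  -0.3081  0.075 ]
top or 106 [339.6 214.7] [334 209  12  12] lid@.075 [ 0.473  -0.2469  0.075 ] bbox [ 0.4735 -0.2466  0.075 ]
top yel 144 [367.5 210.5] [361 205  14  13] lid@.075 [ 0.4862 -0.3287  0.075 ] bbox [ 0.4847 -0.3286  0.075 ]
side 198 [275.4 269. ] [266 263  20  14] [array([ 0.4758, -0.2325,  0.06  ]), array([ 0.4742, -0.2373,  0.065 ]), array([ 0.4727, -0.2421,  0.07  ])]
```

```bash
python3 -m creep '[[0.25,[-0.35,-2.0,0],[0,0,6.7]],[0.25,[-0.35,-2.0,0],[0,0,6.7]],[0.25,[-0.35,-2.0,0],[0,0,6.7]],[0.25,[-0.35,-2.0,0],[0,0,6.7]],[0.25,[-0.35,-2.0,0],[0,0,6.7]],[0.25,[-0.35,-2.0,0],[0,0,6.7]],[0.25,[-0.35,-2.0,0],[0,0,6.7]],[0.25,[-0.35,-2.0,0],[0,0,6.7]],[0.25,[-0.35,-2.0,0],[0,0,6.7]],[0.25,[-0.35,-2.0,0],[0,0,6.7]],[0.25,[-0.35,-2.0,0],[0,0,6.7]],[0.25,[0,0,0],[0,0,0]]]'
python3 -m creep '[[0.25,[0,0,0],[0,0,0]],[0.25,[0,0,0],[0,0,0]]]'
python3 - <<'E'
from h import *
c=manip.capture('wrist'); cv2.imwrite('pics/w3.png',c['frame'][:,:,::-1])
s=manip.sense(); print(s['t'],s['position'],s['ee_rot'],s['width'],s['joints'])
for h0,h1 in((5,24),(25,34),(40,85)):
  for a,ce,bb,mk in blobs(c,h0,h1,150,80,200): print(h0,a,ce,bb,cast(c,[ce,bb[:2]+(bb[2:]-1)/2],.075).round(4).tolist())
E
```

```text
t: 10.82
position: [0.4715, -0.2498, 0.2607]
ee_rot: [-1.29, -2.863, 0.004]
ft_force: [-0.6, 0.1, -0.4]
width: 0.0643
grip_force: 0.0
t: 10.98
position: [0.4735, -0.2446, 0.2605]
ee_rot: [-1.287, -2.864, -0.0]
ft_force: [0.0, -0.2, -0.3]
width: 0.0638
grip_force: 0.0
11.0333 [ 0.47373953 -0.24418319  0.26061688] [-1.28477723e+00 -2.86514793e+00 -4.68382125e-04] 0.0641034383222597 [-0.18344792  0.24925824  0.70415345  1.87344169 -0.18177725  1.08502643
  1.31884827]
5 3637 [466.1  49.5] [423   0  89 111] [[0.5525, 0.0061, 0.075], [0.5577, 0.0036, 0.075]]
5 816 [253.4 171.6] [238 156  32  32] [[0.4703, -0.2467, 0.075], [0.4703, -0.2465, 0.075]]
25 284 [224.1 208.4] [207 201  31  23] [[0.4741, -0.3077, 0.075], [0.4753, -0.3133, 0.075]]
25 665 [218.3 226.9] [204 213  30  28] [[0.4849, -0.3327, 0.075], [0.4848, -0.3321, 0.075]]
40 623 [289.6 230.1] [275 217  30  27] [[0.5578, -0.2741, 0.075], [0.5576, -0.2741, 0.075]]
```

View pics/w3.png

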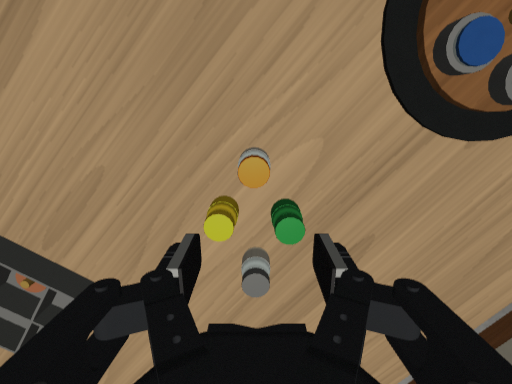

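The orange lid is at (254,171), just below the tool. Yellow (218,227), green (289,230) and grey (256,285) are all clear of the finger axis.

```bash
python3 -m creep '[[0.25,[-0.3,-0.2,-2],[0,0,0]],[0.25,[0,0,-3],[0,0,0]],[0.25,[0,0,-3],[0,0,0]],[0.25,[0,0,-3],[0,0,0]],[0.25,[0,0,-3],[0,0,0]],[0.25,[0,0,-2],[0,0,0]],[0.25,[0,0,-1.5],[0,0,0]],[0.25,[0,0,-1.5],[0,0,0]],[0.25,[0,0,-1.5],[0,0,0]],[0.25,[0,0,-1],[0,0,0]],[0.25,[0,0,0],[0,0,0]],[0.25,[0,0,0],[0,0,0]]]'
python3 -m creep '[[0.3,[0,0,0],[0,0,0]],[0.34,[0,0,0],[0,0,0]],[0.38,[0,0,0],[0,0,0]],[0.42,[0,0,0],[0,0,0]],[0.46,[0,0,0],[0,0,0]],[0.5,[0,0,0],[0,0,0]],[0.55,[0,0,0],[0,0,0]],[0.6,[0,0,0],[0,0,0]],[0.6,[0,0,0],[0,0,0]]]' 30
```

```text
t: 12.03
position: [0.4707, -0.2466, 0.0461]
ee_rot: [-1.284, -2.866, -0.0]
ft_force: [-0.3, -1.2, -0.1]
width: 0.0638
grip_force: 0.0
t: 12.78
position: [0.4708, -0.2475, 0.047]
ee_rot: [1.286, 2.866, 0.001]
ft_force: [-1.3, 1.0, 5.6]
width: 0.0415
grip_force: 29.6
```

```bash
python3 -m creep '[[0.6,[0,0,0.3],[0,0,0]],[0.6,[0,0,0.6],[0,0,0]],[0.6,[0,0,1.2],[0,0,0]],[0.6,[0,0,2],[0,0,0]],[0.6,[0,0,2.5],[0,0,0]],[0.6,[0,0,2.5],[0,0,0]],[0.6,[0,0,2],[0,0,0]],[0.6,[0,0,1],[0,0,0]],[0.6,[0,0,0],[0,0,0]],[0.6,[0,0,0],[0,0,0]]]' 40
python3 - <<'E'
from h import *
c=manip.capture('wrist'); s=manip.capture('side')
cv2.imwrite('pics/w4.png',np.vstack([c['frame'],s['frame']])[:,:,::-1][::1,::1])
cv2.imwrite('pics/w4.png',cv2.resize(np.hstack([c['frame'],s['frame']]),(800,300))[:,:,::-1])
E
```

```text
t: 13.62
position: [0.4706, -0.247, 0.1674]
ee_rot: [1.285, 2.866, 0.001]
ft_force: [-0.5, 0.1, -1.8]
width: 0.0409
grip_force: 40.7
```

View pics/w4.png

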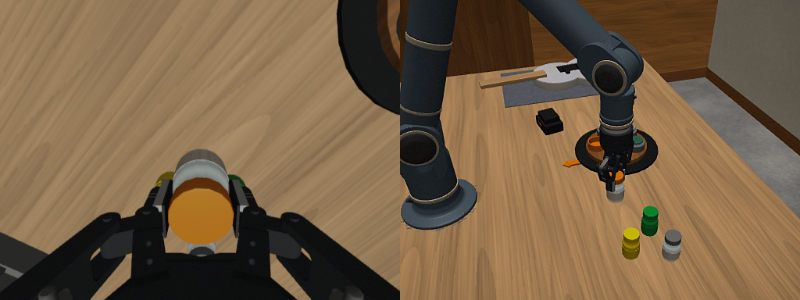

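The jar is held upright between the fingers, with its lid in the middle at about (257,275) in the wrist frame. The side view shows the other jars undisturbed.

```bash
cat > rel.py <<'E'
from h import *
A=np.array([.5767,.0793])
c=manip.capture('wrist'); s=manip.sense(); zt=s['position'][2]+.028
for a,ce,bb,mk in blobs(c,8,30,140,90,300):
    ys,xs=np.nonzero(mk); h=cv2.convexHull(np.c_[xs,ys].astype(np.int32))[:,0]
    o=[a,ce,bb[:4]]
    for z in(.074,zt):
        e=cv2.fitEllipse((cast(c,h,z)[:,:2]*1000).astype(np.float32)); o+=[z.__round__(3),np.round(e[0],1),np.round(e[1],1)/2]
    print(*o)
print(s['t'],s['position'],s['ft_force'],s['width'])
E
python3 rel.py; python3 -m creep '[[0.6,[0.4,1.2,0],[0,0,0]],[0.6,[0.76,2.2,0],[0,0,0]],[0.6,[0.84,2.5,0],[0,0,0]],[0.6,[0.84,2.5,0],[0,0,0]],[0.6,[0.84,2.5,0],[0,0,0]],[0.6,[0.84,2.5,0],[0,0,0]],[0.6,[0.84,2.5,0],[0,0,0]],[0.6,[0.84,2.5,0],[0,0,0]],[0.6,[0.84,2.5,0],[0,0,0]],[0.6,[0.84,2.5,0],[0,0,0]],[0.6,[0.76,2.2,0],[0,0,0]],[0.6,[0.46,1.1,0],[0,0,0]]]'
python3 -m creep '[[0.6,[0,0,0],[0,0,0]],[0.6,[0,0,0],[0,0,0]]]'; python3 rel.py
```

```text
733 [504.9  28.8] [498   0  14  73] 0.074 [527.3 -24.6] [ 7.65 30.2 ] 0.194 [ 470.7 -111.3] [ 3.6  14.35]
5187 [256.8 273.7] [215 231  84  82] 0.074 [ 524.8 -307.5] [41.2 46.3] 0.194 [ 469.5 -245.6] [19.55 21.95]
13.7667 [ 0.46975914 -0.24675911  0.16601853] [-0.11058958  0.11450931 -0.53671502] 0.04070940310632941
t: 14.77
position: [0.5617, 0.0234, 0.1658]
ee_rot: [-1.279, -2.867, 0.001]
ft_force: [-0.3, 0.8, -1.4]
width: 0.0411
grip_force: 40.7
t: 14.93
position: [0.5611, 0.0189, 0.1665]
ee_rot: [-1.285, -2.866, 0.003]
ft_force: [0.1, -0.3, -0.0]
width: 0.0412
grip_force: 40.7
1013 [179.4  33. ] [162  15  38  41] 0.074 [432.6  76.5] [13.45 15.05] 0.195 [473.9  76.3] [6.35 7.1 ]
21765 [299.3 122.2] [201  27 222 210] 0.074 [568.1  82. ] [89.6 94.8] 0.195 [537.8  79. ] [42.25 44.7 ]
5709 [256.4 270.7] [215 228  84  85] 0.074 [614.4 -41.1] [41.3 49.3] 0.195 [559.7  20.9] [19.5  23.25]
1563 [ 27.2 338.5] [  0 314  62  61] 0.074 [ 486.  -272.5] [16.55 59.35] 0.195 [499.1 -88.2] [ 7.8 28. ]
14.9833 [0.5608959  0.01780994 0.16678369] [ 0.1269264  -0.12676867 -1.09342215] 0.04104239094116791
```

Run:
```python
from h import *
from ptr import ptr
A=np.array([.5767,.0793])
c=manip.capture('wrist'); cv2.imwrite('pics/w5.png',c['frame'][:,:,::-1]); print(manip.sense()['position'])
ptr(c,A)
for s,v in((150,150),(180,120),(180,160),(200,150)):
  for a,ce,bb,mk in blobs(c,10,30,s,v,250):
    if ce[1]>220: continue
    ys,xs=np.nonzero(mk); h=cv2.convexHull(np.c_[xs,ys].astype(np.int32))[:,0]
    e=cv2.fitEllipse((cast(c,h,.074)[:,:2]*1000).astype(np.float32)); d=np.array(e[0])/1000-A
    print(s,v,a,ce,bb,np.round(e[0],1),np.round(e[1],1)/2,'ang',np.degrees(np.arctan2(-d[1],-d[0])).round(2),np.linalg.norm(d).round(4))
```

```text
[0.5608843  0.01735209 0.16700602]
1007 0.18955032930086496 [0.38716743 0.07670545] 0.7842850606098136 mean 0.8323615799589835
0.15 170 -3.32 4.99 0.84 0.93
0.158 212 -3.01 5.01 1.0 0.88
0.166 301 -5.09 6.84 0.87 0.76
0.174 242 -4.4 6.25 0.92 0.82
0.182 82 -1.6 3.02 0.71 0.81
150 150 971 [179.7  32.3] [162  15  39  40] [432.8  76.3] [12.95 15.45] ang 1.2 0.144
150 150 874 [258.9  96.8] [222  58  74  79] [507.6  80.5] [29.4  29.75] ang -1.03 0.0692
```

View pics/w5.png

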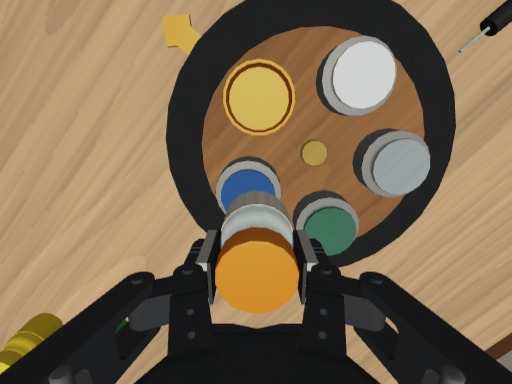

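The cup (259,97) is empty and centred at (0.5076, 0.0805), about 2° from the pointer, which is well within tolerance. The jar is upright. I'll move over the cup now.

```bash
python3 -m creep '[[0.6,[-0.9,1.0,0],[0,0,0]],[0.6,[-1.35,1.5,0],[0,0,0]],[0.6,[-1.35,1.5,0],[0,0,0]],[0.6,[-1.2,1.3,0],[0,0,0]],[0.6,[-0.6,0.65,0],[0,0,0]],[0.6,[0,0,0],[0,0,0]],[0.6,[0,0,0],[0,0,0]],[0.6,[0,0,0],[0,0,0]],[0.6,[0,0,0],[0,0,0]],[0.6,[0,0,0],[0,0,0]]]'
python3 - <<'E'
from h import *
c=manip.capture('wrist'); s=manip.sense(); print(s['position'],s['ee_rot'])
for a,ce,bb,mk in blobs(c,10,30,150,150,250):
    ys,xs=np.nonzero(mk); h=cv2.convexHull(np.c_[xs,ys].astype(np.int32))[:,0]
    for z in (.074,s['position'][2]+.028):
        e=cv2.fitEllipse((cast(c,h,z)[:,:2]*1000).astype(np.float32)); print(a,ce,bb,z,np.round(e[0],1),np.round(e[1],1)/2)
E
```

```text
t: 15.87
position: [0.5082, 0.0781, 0.1674]
ee_rot: [1.288, 2.865, -0.0]
ft_force: [-0.3, -0.4, -1.0]
width: 0.0413
grip_force: 40.7
[0.50812534 0.07835175 0.16733981] [ 1.28761751e+00  2.86506413e+00 -3.16106464e-04]
856 [187.6 118.9] [170 103  40  36] 0.074 [422.6  90.1] [13.35 17.7 ]
856 [187.6 118.9] [170 103  40  36] 0.19533980574339044 [441.2 114.1] [6.3  8.35]
1739 [257.8 180.3] [225 161  66  47] 0.074 [507.8  80.3] [29.4  29.65]
1739 [257.8 180.3] [225 161  66  47] 0.19533980574339044 [481.3 109.4] [13.85 14.  ]
4822 [256.5 276.6] [215 241  84  73] 0.074 [566.1  13.2] [41.9  42.35]
4822 [256.5 276.6] [215 241  84  73] 0.19533980574339044 [508.8  77.8] [19.75 19.95]
```

```bash
python3 -m creep '[[0.6,[-0.05,0.17,0],[0,0,0]],[0.6,[0,0,-0.8],[0,0,0]],[0.6,[0,0,-1.2],[0,0,0]],[0.6,[0,0,-1.0],[0,0,0]],[0.6,[0,0,-0.8],[0,0,0]],[0.6,[0,0,-0.4],[0,0,0]],[0.6,[0,0,0],[0,0,0]],[0.6,[0,0,0],[0,0,0]],[0.6,[0,0,0],[0,0,0]]]'
python3 - <<'E'
from h import *
for n in('side','wrist'):
    c=manip.capture(n); f=c['frame']
    if n=='side': f=cv2.resize(f[140:240,200:350],(450,300),interpolation=cv2.INTER_CUBIC); a=f
    else: b=cv2.resize(f[100:300,180:340],(240,300),interpolation=cv2.INTER_CUBIC)
cv2.imwrite('pics/w6.png',np.hstack([a,b])[:,:,::-1]); s=manip.sense(); print(s['position'],s['ft_force'])
E
```

```text
t: 16.67
position: [0.5075, 0.0808, 0.1257]
ee_rot: [1.286, 2.866, 0.001]
ft_force: [-0.5, -0.2, -0.9]
width: 0.041
grip_force: 40.7
[0.50756172 0.08094581 0.1258425 ] [ 0.07109392  0.15291467 -0.72118348]
```

View pics/w6.png

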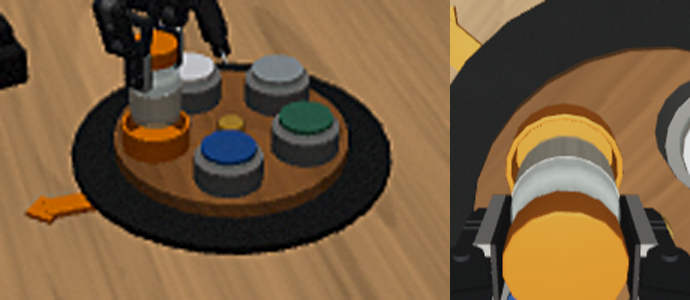

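The side crop shows the jar centred over the cup (both at about column 156). The wrist crop shows it symmetric within the rim. Lowering it slowly.

```bash
python3 -m creep '[[0.6,[0,0,-0.25],[0,0,0]],[0.6,[0,0,-0.25],[0,0,0]],[0.6,[0,0,-0.25],[0,0,0]],[0.6,[0,0,-0.25],[0,0,0]],[0.6,[0,0,0],[0,0,0]]]'
python3 -m creep '[[0.6,[0,0,-0.25],[0,0,0]],[0.6,[0,0,-0.25],[0,0,0]],[0.6,[0,0,-0.25],[0,0,0]],[0.6,[0,0,-0.25],[0,0,0]],[0.6,[0,0,0],[0,0,0]],[0.6,[0,0,0],[0,0,0]]]'
```

```text
t: 17.18
position: [0.5067, 0.0809, 0.1147]
ee_rot: [-1.285, -2.866, 0.001]
ft_force: [-0.2, 0.6, -1.0]
width: 0.041
grip_force: 40.7
t: 17.68
position: [0.507, 0.0808, 0.1051]
ee_rot: [-1.286, -2.866, 0.0]
ft_force: [0.1, 0.0, -1.2]
width: 0.0409
grip_force: 40.7
```

```bash
python3 -m creep '[[0.6,[0,0,-0.1],[0,0,0]],[0.6,[0,0,-0.1],[0,0,0]],[0.6,[0,0,-0.1],[0,0,0]],[0.6,[0,0,-0.1],[0,0,0]],[0.6,[0,0,0],[0,0,0]],[0.6,[0,0,0],[0,0,0]]]'
```

```text
t: 18.18
position: [0.5071, 0.0809, 0.1013]
ee_rot: [-1.286, -2.866, -0.0]
ft_force: [0.3, -0.4, -2.1]
width: 0.041
grip_force: 40.7
```

```bash
python3 -m creep '[[0.6,[0,0,-0.05],[0,0,0]],[0.6,[0,0,-0.05],[0,0,0]],[0.6,[0,0,0],[0,0,0]],[0.6,[0,0,0],[0,0,0]]]'
```

```text
t: 18.52
position: [0.5071, 0.0809, 0.1003]
ee_rot: [-1.286, -2.866, -0.0]
ft_force: [0.4, -0.2, -1.8]
width: 0.0413
grip_force: 40.7
```

```bash
python3 -m creep '[[0.6,[0,0,-0.05],[0,0,0]],[0.6,[0,0,-0.05],[0,0,0]],[0.6,[0,0,0],[0,0,0]],[0.6,[0,0,0],[0,0,0]]]'
```

```text
t: 18.85
position: [0.5073, 0.0808, 0.1001]
ee_rot: [-1.286, -2.866, -0.001]
ft_force: [-1.5, 0.7, 7.2]
width: 0.0413
grip_force: 41.6
```

```bash
python3 -m creep '[[0.6,[0,0,-0.05],[0,0,0]],[0.6,[0,0,0],[0,0,0]],[0.6,[0,0,0],[0,0,0]]]'
```

```text
t: 19.1
position: [0.5073, 0.0809, 0.1]
ee_rot: [-1.286, -2.866, -0.002]
ft_force: [-3.6, -0.1, 11.0]
width: 0.0411
grip_force: 42.0
```

Seated: the contact force rose at z = 0.100, as expected. I'll ease off the load, open and check.

```bash
python3 -m creep '[[0.55,[0,0,0.1],[0,0,0]],[0.5,[0,0,0.05],[0,0,0]],[0.45,[0,0,0],[0,0,0]],[0.4,[0,0,0],[0,0,0]],[0.35,[0,0,0],[0,0,0]],[0.3,[0,0,0],[0,0,0]],[0.25,[0,0,0],[0,0,0]],[0.25,[0,0,0],[0,0,0]],[0.25,[0,0,0],[0,0,0]]]' 20
python3 -m creep '[[0.25,[0,0,0.5],[0,0,0]],[0.25,[0,0,1],[0,0,0]],[0.25,[0,0,1.5],[0,0,0]],[0.25,[0,0,2],[0,0,0]],[0.25,[0,0,2],[0,0,0]],[0.25,[0,0,2.5],[0,0,0]],[0.25,[0,0,2.5],[0,0,0]],[0.25,[0,0,2],[0,0,0]],[0.25,[0,0,0],[0,0,0]],[0.25,[0,0,0],[0,0,0]]]'
python3 - <<'E'
from h import *
A=np.array([.5767,.0793])
c=manip.capture('wrist'); s=manip.capture('side'); t=manip.capture('top')
cv2.imwrite('pics/w7.png',np.hstack([cv2.resize(s['frame'][140:240,200:350],(450,300)),cv2.resize(c['frame'][60:260,180:340],(240,300))])[:,:,::-1])
for a,ce,bb,mk in blobs(c,8,30,150,150,250):
    ys,xs=np.nonzero(mk); h=cv2.convexHull(np.c_[xs,ys].astype(np.int32))[:,0]
    for z in(.074,.128): e=cv2.fitEllipse((cast(c,h,z)[:,:2]*1000).astype(np.float32)); print(a,ce,z,np.round(e[0],1),np.round(e[1],1)/2)
print(manip.sense()['position'])
E
```

```text
t: 19.85
position: [0.5071, 0.0809, 0.1003]
ee_rot: [-1.286, -2.866, -0.0]
ft_force: [1.4, 0.5, 0.3]
width: 0.0642
grip_force: 0.0
t: 20.68
position: [0.5078, 0.0809, 0.242]
ee_rot: [1.285, 2.864, 0.004]
ft_force: [0.0, 0.0, -0.3]
width: 0.064
grip_force: 0.0
549 [200.1 118.4] 0.074 [421.6  87.6] [14.2 18.8]
549 [200.1 118.4] 0.128 [427.9  96.5] [11.65 15.45]
1672 [255.6 182.9] 0.074 [511.   76.6] [29.65 35.45]
1672 [255.6 182.9] 0.128 [501.4  87.4] [24.4  29.15]
[0.50628064 0.08078701 0.23947337]
```

View pics/w7.png

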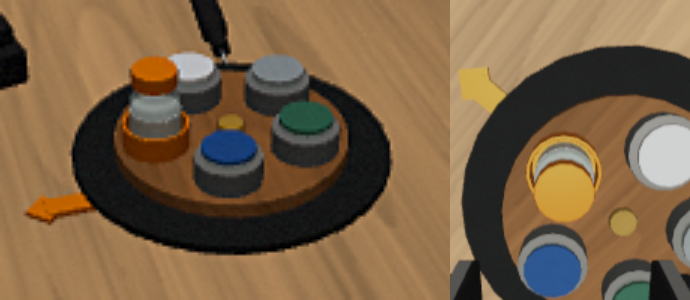

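The jar stands upright and centred in the orange cup, the cup is in line with the pointer, and the gripper is clear.

```bash
python3 -c "
from plant import manip
print(manip.job_done())"
```

```text
the job is handed in; nothing more can be done
None
```

I turned the orange cup to about 2° from the pointer (5° is allowed), set the orange-lidded jar upright and fully down in it, released it and handed the job in at about 21 s; the hand-in gave no verdict.

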